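Hang the rinsed mug on the cup dryer and set its timer

TASK

Hang the blue mug by its handle on the peg of the cup dryer and let go of it, so that it hangs freely. Then turn the dryer's timer clockwise to 30 minutes, so that the white pointer line meets the long green mark. Leave the other things on the desk where they stand.

Things in the scene. Friction and masses are not known exactly. Their poses are not given: they have to be found in the camera images.
- mug: Blue ceramic mug, upright on the desk, 60 mm outer diameter, 78 mm tall, about 0.18 kg. Origin: centre of underside; z up its axis; handle along +x: an 8 mm bar bent square in the x-z plane, reaching 62 mm from the axis. Its open loop spans 18 to 62 mm above the underside and 30 to 54 mm from the axis, threaded along the mug's y. Let go on the peg it swings and sways below it, handle up.
- mug_loop (a point): Centre of the open loop of the mug's handle: 42 mm from the mug's axis along its +x, 40 mm above its underside. Axes as the mug's.
- dryer: Cup dryer fixed to the desk: white base 150 mm in x, y -170 to +105 mm, 55 mm high. Origin on the desk below the peg. At y = -20 mm a 14 mm column rises to 197 mm. The peg is a 12 mm black rubber-sleeved bar from the column's top along +y, its axis 195 mm above the desk, level to y = 65 mm, then up 45 degrees to the tip. Black slots lie under the peg; the timer is beyond the column, at -y.
- peg_mid (a point): Point on the axis of the peg, 50 mm from the column's axis and 195 mm above the desk, where the mug is to hang. Axes as the dryer's: y points along the peg to its free end.
- peg_tip (a point): Centre of the round upturned end of the peg: 47 mm beyond peg_mid along the peg and 12 mm above its axis (top of the end 213 mm above the desk).
- timer (a joint): Timer knob angle, rad: 0 at the scale's start, 0.05 rad per minute, grows clockwise seen from above; stops at 0 and 2.5. Six marks on the base: 0, 10, 20, 30, 40, 50 minutes, 0.5 rad apart; the long green one is 30 minutes = 1.5 rad, the others are short and black. Steady friction of about 0.06 N m, no clicks; it stays where it is left.
- timer_grip (a point): On the timer's vertical axis (105 mm from the column's axis, away from the peg), 75 mm above the desk, amid the knob's black grip bar, which is 46 mm long, 12 mm wide and spans 62 to 88 mm above the desk, on a 52 mm disc. The point turns with the knob: its x axis lies along the bar towards the end with the white pointer line; z up.
- tumbler: Green glass tumbler, 64 mm wide and 85 mm tall, no handle, loose; origin under its centre. Leave it where it is.
- spray: Clear spray bottle with a white head, 52 mm wide, 145 mm tall, loose; origin under its centre. Leave it where it is.
- tin: Tin with a yellow label, 64 mm wide, 75 mm tall, loose; origin under its centre. Leave it where it is.
- remote: Black remote control lying flat, 45 by 150 by 18 mm (x, y, z), loose; origin under its centre. Leave it where it is.
- sponge: Yellow and green sponge, 70 by 100 by 22 mm (x, y, z), loose; origin under its centre. Leave it where it is.
Things that resemble listed ones, but are neither listed nor needed, are in the scene too. Several things have the shape of the mug; the one meant has the colours described above.

How it is judged (in metres and radians):
On the way, in this order (a step that is already met when the one before it is completed fails the run):
1. the mug hangs by its handle on the dryer's peg, let go (x of mug_loop in the frame of dryer between -0.025 and 0.025 m and y of mug_loop in the frame of dryer between -0.02 and 0.075 m and z of mug_loop in the frame of dryer between 0.165 and 0.2 m and contact force between mug and the arm below 0.05 N and contact force between mug and the fingers below 0.05 N), for 0.3 s.
2. the timer is turned to 30 minutes, the mug still hanging (value of joint timer between 1.35 and 1.65 rad and x of mug_loop in the frame of dryer between -0.025 and 0.025 m and y of mug_loop in the frame of dryer between -0.02 and 0.075 m and z of mug_loop in the frame of dryer between 0.165 and 0.2 m), for 0.2 s.
At the end, for the whole second after the job is handed in: The mug hangs by its handle on the dryer's peg, let go: loop centre within 25 mm of the peg sideways, 5 mm above to 30 mm below its axis, between column and tip; it may still sway a little. The timer reads 30 minutes within 3 minutes (1.35 to 1.65 rad) (all of step 2 and contact force between mug and the arm below 0.05 N and contact force between mug and the fingers below 0.05 N); the robot touches nothing.
It fails at once if the glass tumbler is moved by more than 30 mm or tipped (distance of tumbler from where it was at the start of the episode above 0.03 m or angle between tumbler's own z axis and vertical above 0.5 rad).
It fails at once if the spray bottle is moved by more than 30 mm or tipped (distance of spray from where it was at the start of the episode above 0.03 m or angle between spray's own z axis and vertical above 0.5 rad).
It fails at once if the yellow tin is moved by more than 30 mm or tipped (distance of tin from where it was at the start of the episode above 0.03 m or angle between tin's own z axis and vertical above 0.5 rad).
It fails at once if the remote control is moved by more than 30 mm or tipped (distance of remote from where it was at the start of the episode above 0.03 m or angle between remote's own z axis and vertical above 0.5 rad).
It fails at once if the sponge is moved by more than 30 mm or tipped (distance of sponge from where it was at the start of the episode above 0.03 m or angle between sponge's own z axis and vertical above 0.5 rad).
It also fails if it takes over 51 s, if anything falls off the work surface, if the arm or the gripper's body presses on something with over 40 N, if the wrist force passes 120 N, or if a joint passes its speed limit or range.

ROBOT

A 6-joint arm with a two-finger parallel gripper is mounted at the origin on the work surface. World frame = base frame: x ahead of the robot, y to its left, z up, the work surface at z = 0. Lengths are in mm, angles in rad, forces in N, time in s.
With the tool pointing down it reaches from about 150 to 775 mm from the base axis. Payload 6.1 kg.
Tool frame: the origin (TCP) lies on the centre line of the jaws, within the pads' length; the fingertips stand 25 mm ahead of it and the grasp point (between the pads) lies 6 mm ahead of it; z points along the fingers, y is the line along which they close (so a half turn about z gives the same grasp; the last joint's range is limited). The gripper opens to 85 mm and grips with 20 to 120 N. Pads are 22 mm wide; open, the fingers measure 114 mm over their backs; the gripper's body (76 mm by 85 mm) begins 54 mm behind the grasp point. The pads swing forward as they close: fully open they stand 13 mm farther back than shut.
Start: joints at [-1.193, 0.126, -0.04, 1.405, 0, 1.571], TCP at [193.653, -487.962, 256.295] pointing down, gripper open.
Joint ranges: [-2.72, 2.72], [-0.95, 1.95], [-1.27, 1.35], [-1.78, 2.02], [-1.46, 1.47], [-3.14, 3.14]. Speed limits (rad/s): [2.39, 2.39, 3.01, 3.14, 3.14, 3.14].

INTERFACE

Orientations are given as a unit quaternion [w, x, y, z].
In Python, from station import sensors, snapshot, camera_model, arm gives the robot as it stands.
- The arm moves only by the shell command python3 -m handwheel 'ROWS' [FORCE]. ROWS is JSON, a list of rows, each a list of 3 entries, a list of its own where there are three numbers: the turn, a rotation vector about the world's x, y, z each as a share of 60 degrees, from -1 to 1, then the shift along the world's x, y, z each as a share of 0.2 m, from -1 to 1, then the opening, from -1 (shut) to 1 (fully open). In form: [[[wx, wy, wz], [x, y, z], claw], ...]. A call has 1 to 10 rows; each row is the pose to reach, as a shift and turn from the pose commanded when the call began; what a row does not reach only later rows make up. A row lasts 1/10 s, in which the tool goes at most 50 mm and 8.59 degrees, less where a joint would pass 70% of its speed; a pose out of reach is approached as far as the arm can. A call with a number of a shift or a turn outside -1 to 1 is refused whole. A call with a gripper value outside its range is refused whole. The fingers move at their own pace and stop on an object; FORCE is the grip in N (left out, the last holds). Time passes only in rows, so rows that repeat a pose let the fingers close. It gives the time, the measured TCP pose, the force, the opening and the grip force at its end, in the units of the state.
- sensors.get_obs(): the state, without advancing time (a new reading comes with each control period).
- snapshot(name): name is "side" or "top"; returns (picture, depth): 480x640x3 uint8, red, green, blue; 480x640 float32, mm along the optical axis (not along the pixel's ray), 0 where there is no reading.
- camera_model(name): a dict with "camera_matrix" (3x3 intrinsics, pixels), "k1" (the pictures are not rectified: a ray, as slopes to the right and down, at radius r is drawn at 1 + k1 r^2 times it, then the intrinsics apply), "world_from_camera" (4x4, takes a point from camera to world coordinates). Camera axes: x right, y down, z forward; pixel columns grow to the right and rows downward; lengths in mm; the calibration is good to about 2 mm. A picture is of the moment at which its call begins. camera_model takes no time and is no camera call.
- arm.sign_off(): hands the job in; it is judged then, once.
The state is a dict: "clock": time; "joints": joint angles; "qvel": joint speeds; "joint_efforts": joint torques, N m; "tool_pos": TCP position; "eef_rot": TCP orientation; "ft_force": force on the tool from outside, world axes, zero at the start; "torque": the same for the moment, N m; "width": opening from 0.0 (shut) to 1.0 (fully open); "finger_force": force on a finger pad.
Only numpy, scipy, OpenCV 4.12 (cv2) and the standard library are available. Lean on these libraries where they do the work, as an engineer would, in place of code of your own. Each camera call takes 0.05 s, during which the arm holds its last target. There are 200 camera calls.

## Working session

There is one attempt and no reset: what is moved stays moved. The work goes in short steps, Python scripts to look and compute and a shell command to move; the robot and the scene stay as the last step left them, time stands still between calls to the robot, and variables do not carry over. Pictures are saved under pics/ and viewed, at most 10 in all, crops included, and the job is handed in when it is done.

```bash
mkdir -p pics && ls
python3 - <<'E'
from station import sensors, snapshot, camera_model
import cv2, numpy as np
for n in ("top","side"):
    p,d=snapshot(n); cv2.imwrite(f"pics/{n}0.png",p[:,:,::-1]); np.save(f"pics/{n}0.npy",d)
    m=camera_model(n); print(n,np.round(m["camera_matrix"],1).tolist(),m["k1"],np.round(m["world_from_camera"],3).tolist(), (d>0).mean())
print(sensors.get_obs())
E
```

```text
pics
top [[484.7, 0.0, 319.3], [0.0, 484.7, 233.2], [0.0, 0.0, 1.0]] -0.128683788753518 [[-0.015, -0.996, 0.088, 509.769], [-0.999, 0.018, 0.032, -12.118], [-0.034, -0.088, -0.996, 1265.749], [0.0, 0.0, 0.0, 1.0]] 0.9958268229166667
side [[460.1, 0.0, 321.2], [0.0, 460.1, 243.9], [0.0, 0.0, 1.0]] -0.0801858824706605 [[-0.727, -0.422, 0.541, -45.134], [-0.686, 0.467, -0.558, 660.695], [-0.017, -0.777, -0.629, 890.236], [0.0, 0.0, 0.0, 1.0]] 0.996083984375
{'clock': 0.1, 'joints': array([-1.19299765e+00,  1.26323191e-01, -4.04720264e-02,  1.40541863e+00,
        2.44797527e-05,  1.57078338e+00]), 'qvel': array([-0.00094972, -0.00050458,  0.00208473,  0.00022485,  0.00077387,
       -0.00203691]), 'joint_efforts': array([-1.07909953e-03, -4.36907494e+01,  3.53603768e+01,  1.37699817e-02,
       -4.40288420e-05,  3.57017093e-06]), 'tool_pos': array([ 193.54537093, -487.67084028,  255.62050004]), 'eef_rot': array([-6.98450386e-04,  9.82210049e-01,  1.87784230e-01, -1.21062623e-04]), 'ft_force': array([-0.08453363,  1.5042252 ,  0.32072727]), 'torque': array([-0.00558187,  0.02252825, -0.04087134]), 'finger_force': 0.0, 'width': 1.0002075483934767}
```

View pics/top0.png

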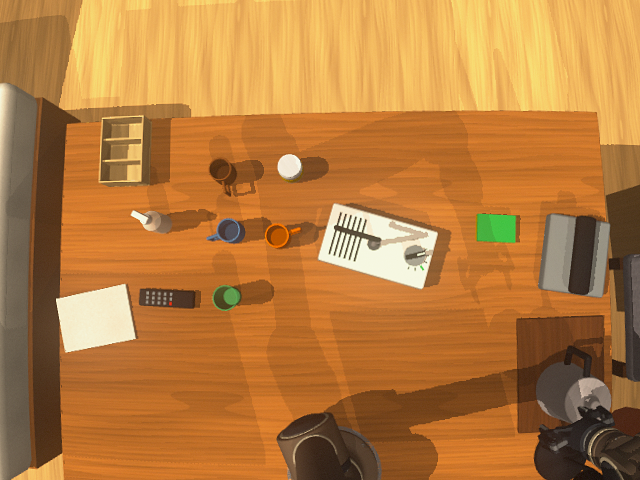

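View pics/side0.png

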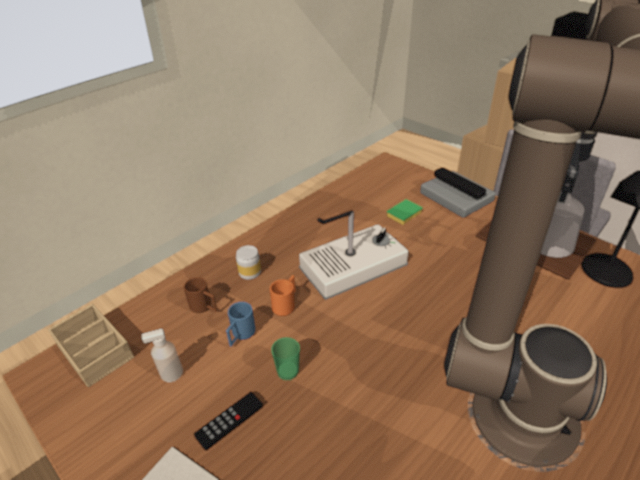

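The top view shows the blue mug at (230,230) with its handle to the left at (210,238). It also shows the dryer's column at (374,243), the peg running to its tip near (335,230), and the timer at (418,256). The side view shows the mug at (240,321), the column at (351,230) and the peg tip at about (320,220).

```bash
cat > h.py <<'E'
import numpy as np, cv2
from station import sensors, snapshot, camera_model
def rays(n):
    m=camera_model(n); K=np.array(m["camera_matrix"]); T=np.array(m["world_from_camera"])
    u,v=np.meshgrid(np.arange(640),np.arange(480))
    p=np.stack([u,v],-1).reshape(-1,1,2).astype(np.float64)
    q=cv2.undistortPoints(p,K,np.array([m["k1"],0,0,0,0.])).reshape(480,640,2)
    return np.dstack([q,np.ones((480,640))])@T[:3,:3].T, T[:3,3]   # ray per unit depth, centre
def look(n,save=None):
    p,d=snapshot(n)
    if save: cv2.imwrite(f"pics/{save}.png",p[:,:,::-1])
    r,c=rays(n); return p,d,c+r*d[...,None],cv2.cvtColor(p,cv2.COLOR_RGB2HSV)
def onplane(n,uv,z):
    r,c=rays(n); uv=np.atleast_2d(uv).astype(np.float32)
    d=np.array([cv2.remap(r.astype(np.float32),uv[:,0].reshape(-1,1),uv[:,1].reshape(-1,1),1)]).reshape(-1,3)
    return c+d*((z-c[2])/d[:,2:])
def two(a,uva,b,uvb):
    r1,c1=rays(a); r2,c2=rays(b); f=lambda r,uv:cv2.remap(r.astype(np.float32),np.float32([[uv[0]]]),np.float32([[uv[1]]]),1).ravel()
    d1,d2=f(r1,uva),f(r2,uvb); s=np.linalg.lstsq(np.stack([d1,-d2],1),c2-c1,rcond=None)[0]
    A,B=c1+d1*s[0],c2+d2*s[1]; return (A+B)/2,np.linalg.norm(A-B)
def circ(P):
    s=np.linalg.lstsq(np.c_[2*P[:,:2],np.ones(len(P))],(P[:,:2]**2).sum(1),rcond=None)[0]
    return s[:2],np.sqrt(s[2]+s[:2]@s[:2])
E
python3 - <<'E'
from h import *
big=[]
for n,(x0,x1,y0,y1) in dict(top=(200,250,210,250),side=(222,260,298,350)).items():
    p,d,W,H=look(n)
    m=np.zeros((480,640),bool); m[y0:y1,x0:x1]=True
    b=m&(H[...,0]>98)&(H[...,0]<125)&(H[...,1]>70)&(W[...,2]>8)
    P=W[b]; print(n,b.sum(),'zmax',np.percentile(P[:,2],[50,90,98]))
    rim=P[P[:,2]>72]; c,r=cv2.minEnclosingCircle(rim[:,:2].astype(np.float32)); print(' rim',len(rim),c,r,'circfit',circ(rim))
    dd=P[:,:2]-c; h=P[np.hypot(*dd.T)>38]; g=(h[:,:2]-c).mean(0); print(' handle',len(h),h.mean(0),np.hypot(*(h[:,:2]-c).T).max(),np.degrees(np.arctan2(g[1],g[0])))
    # dryer
    m[:]=False
    if n=='top': m[195:295,310:445]=True
    else: m[195:300,290:415]=True
    w=m&(H[...,1]<70)&(H[...,2]>150)&(abs(W[...,2]-55)<8); Q=W[w]
    print(' base z',np.median(Q[:,2]),cv2.minAreaRect(Q[:,:2].astype(np.float32)))
    k=m&(W[...,2]>180)&(W[...,2]<225); Q=W[k]; v=H[k][:,2]
    print(' peg n',len(Q),'z',Q[:,2].min(),Q[:,2].max())
    if len(Q):
        t=cv2.fitLine(Q[:,:2].astype(np.float32),cv2.DIST_HUBER,0,.01,.01).ravel(); t=t*np.sign(t[1]); 
        a=(Q[:,:2]-t[2:])@t[:2]; s=Q[np.argsort(a)]; print(' peg dir',t,np.degrees(np.arctan2(t[1],t[0])),'ends',s[:6].mean(0),s[-6:].mean(0),np.ptp(a))
    kn=m&(W[...,2]>78)&(W[...,2]<96)&(np.hypot(W[...,0]-480,W[...,1]+235)<70); Q=W[kn]; print(' knob',len(Q)); 
    if len(Q): print(Q.mean(0),cv2.minAreaRect(Q[:,:2].astype(np.float32)))
    ob=(W[...,2]>30)&(W[...,0]<700)&(W[...,0]>250)&(abs(W[...,1])<400)
p,d=snapshot("top"); c=cv2.resize(p[190:300,305:450,::-1],None,fx=5,fy=5,interpolation=cv2.INTER_CUBIC); cv2.imwrite("pics/dry.png",c)
E
```

```text
top 65 zmax [78.30758533 81.82481973 84.64339667]
 rim 56 (559.023193359375, 145.71107482910156) 165.33609008789062 circfit (array([542.08088815, 166.79451721]), np.float64(125.6916072551583))
 handle 65 [621.98527292 255.1337536   95.57214548] 170.76520216050938 60.083771130115785
 base z 56.11859831545257 ((583.35400390625, -118.26863098144531), (272.4490661621094, 148.22023010253906), 72.85942840576172)
 peg n 270 z 180.64989425986346 217.0236875434116
 peg dir [ 2.9235557e-01  9.5630968e-01  6.0073328e+02 -6.1665245e+01] 73.00096 ends [ 586.47972823 -112.47655335  198.60005183] [616.7106891  -11.26445575 213.15820577] 108.54334941658944
 knob 0
side 713 zmax [51.76939926 73.15246416 78.54815024]
 rim 86 (301.74127197265625, 448.7769775390625) 406.487060546875 circfit (array([284.06247585, 452.10657413]), np.float64(383.6744064976467))
 handle 713 [614.52775822 263.45926162  56.62310921] 409.61562381958555 -30.645619189044908
 base z 54.76012681884981 ((583.2039184570312, -117.4786376953125), (274.6217956542969, 155.1781005859375), 72.690185546875)
 peg n 197 z 180.51786699457932 213.4455711044659
 peg dir [ 3.0520454e-01  9.5228684e-01  5.9785242e+02 -5.9958656e+01] 72.22953 ends [ 583.85120759 -109.75002347  191.06675321] [615.98735642  -9.27783288 208.54126257] 110.96438968375136
 knob 0
```

View pics/dry.png

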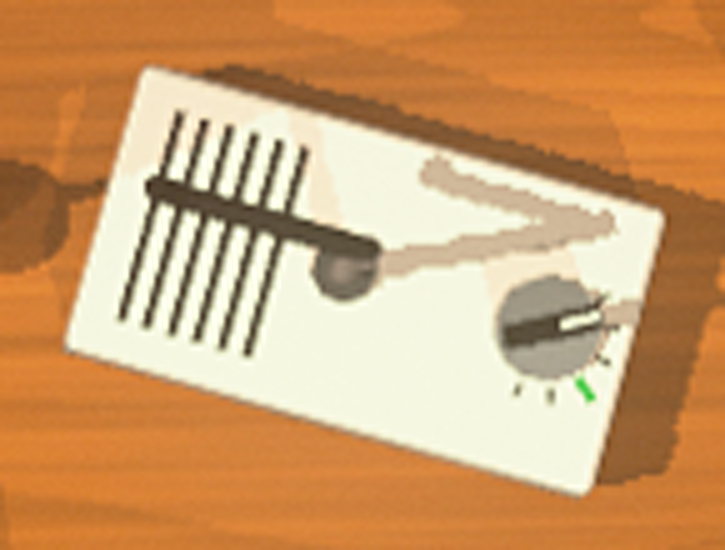

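The crop shows the peg running from the column at (345,265) to its tip at (155,187). The timer pointer points to the right at (605,310), and the green mark at (585,390) is about 70° clockwise of it. The dryer fits agree between both views, but the mug and the knob need better masks.

Run:
```python
from h import *
u=np.array([.2957,.9553]); o=np.array([592.9,-87.]); kc=o-125*u; print('knob pred',kc)
for n,(x0,x1,y0,y1) in dict(top=(200,250,210,250),side=(222,262,298,350)).items():
    p,d,W,H=look(n)
    m=np.zeros((480,640),bool); m[y0:y1,x0:x1]=True
    R=p.astype(int); b=(m&(R[...,2]>R[...,0]*1.15)).astype(np.uint8)
    k,l,s,c=cv2.connectedComponentsWithStats(b); i=1+np.argmax(s[1:,4]); P=W[l==i]; print(n,s[i],c[i],'z',np.percentile(P[:,2],[2,50,98]))
    rim=P[(P[:,2]>72)&(P[:,2]<84)]; (c,r)=cv2.minEnclosingCircle(rim[:,:2].astype(np.float32)); print(' rim',len(rim),c,r,circ(rim))
    C=np.array(c); 
    for lim in (40,50):
        h=P[np.hypot(*(P[:,:2]-C).T)>lim]; g=(h[:,:2]-C).mean(0); print(' handle',len(h),h.mean(0),np.hypot(*(h[:,:2]-C).T).max(),np.degrees(np.arctan2(g[1],g[0])))
    near=np.hypot(W[...,0]-kc[0],W[...,1]-kc[1])<45
    kn=near&(W[...,2]>75)&(W[...,2]<100); Q=W[kn]; print(' knob',len(Q),Q.mean(0),np.median(Q[:,2]),cv2.minAreaRect(Q[:,:2].astype(np.float32)))
    dk=near&(W[...,2]>55)&(W[...,2]<100)&(H[...,2]<70); Q=W[dk]; print(' dark',len(Q),Q.mean(0))
    wh=near&(W[...,2]>80)&(H[...,2]>170); Q=W[wh]; print(' white',len(Q),Q.mean(0) if len(Q) else '')
    gr=near&(H[...,0]>45)&(H[...,0]<75)&(H[...,1]>120)&(W[...,2]<66); Q=W[gr]; print(' green',len(Q),Q.mean(0) if len(Q) else '')
```

```text
knob pred [ 555.9375 -206.4125]
top [207 219  33  23 147] [224.91836735 232.47619048] z [ 4.33656074 77.08133741 85.11861889]
 rim 97 (624.6321411132812, 266.7656555175781) 42.368202209472656 (array([625.37377662, 257.95874646]), np.float64(29.42678188390497))
 handle 24 [619.60625001 247.99661154 118.64370209] 301.61171438941915 -104.99071716216935
 handle 2 [563.34423013 157.86252187 633.43425888] 301.61171438941915 -119.36970134194502
 knob 101 [ 556.12595115 -205.59070994   88.81288453] 89.10897625292705 ((556.290283203125, -206.4002227783203), (11.983081817626953, 47.06828689575195), 11.839801788330078)
 dark 0 [nan nan nan]
 white 18 [ 559.87244876 -218.74081737   90.08815164]
 green 7 [ 526.83894452 -225.96414656   57.54606201]
side [227 302  28  43 801] [240.82147316 321.07116105] z [10.57875076 51.16817497 78.23339078]
 rim 113 (625.748291015625, 256.2673034667969) 29.698204040527344 (array([625.90473134, 256.14279449]), np.float64(27.21988261127034))
 handle 47 [565.23907119 329.32070341  98.43207554] 783.3547713406268 129.63452867170363
 handle 36 [551.50270379 338.72241295 114.95104316] 783.3547713406268 132.00102582381888
 knob 71 [ 554.01292559 -204.60436846   84.69314637] 85.94547099311058 ((554.6624145507812, -208.36825561523438), (13.279720306396484, 46.98859405517578), 7.926558971405029)
 dark 59 [ 551.0185125  -195.55298483   77.26505957]
 white 5 [ 560.46969103 -212.14370591   88.26579075]
 green 0 <stdin>:14: RuntimeWarning: Mean of empty slice.
  ret = um.true_divide(
```

Run:
```python
from h import *
C=np.array([625.5,257.])
for n in ("top","side"):
    p,d,W,H=look(n); R=p.astype(int); D=W[...,:2]-C; r=np.hypot(D[...,0],D[...,1])
    b=(r<66)&(R[...,2]>R[...,0]*1.1)
    h=b&(r>40)&(W[...,2]>16)&(W[...,2]<75); g=D[h]; a=np.degrees(np.arctan2(g[:,1],g[:,0]))
    print(n,len(g),g.mean(0),np.median(a),np.round(np.sort(a)),r[h].max(), np.percentile(W[h][:,2],[5,95]))
    if n=='top':
        # outer body circle incl. handle: pixel extent cast on the plane of the handle's top z=66
        v,u=np.nonzero(b&(r>36)); q=onplane('top',np.c_[u,v],66)[:,:2]-C; q=q[np.hypot(*q.T)>36]; print(np.degrees(np.arctan2(*q.mean(0)[::-1])),len(q),np.hypot(*q.T).max())
```

```text
top 22 [-15.37657959  45.15335156] 108.65310251808646 [105. 105. 106. 106. 107. 107. 107. 108. 108. 108. 109. 109. 109. 109.
 109. 110. 111. 111. 111. 111. 113. 113.] 55.382619134087705 [19.46441747 74.21026207]
109.59515658779486 25 56.70197075737967
side 48 [-18.70306831  49.83984032] 110.51572375673572 [106. 108. 108. 108. 109. 109. 109. 109. 109. 110. 110. 110. 110. 110.
 110. 110. 110. 110. 110. 110. 110. 110. 110. 111. 111. 111. 111. 111.
 111. 111. 111. 111. 111. 111. 111. 111. 111. 112. 112. 112. 112. 112.
 112. 112. 112. 113. 114. 114.] 60.80767152240529 [16.71850142 69.4701847 ]
```

```bash
python3 -m handwheel '[[[0,0,0.3],[-0.2,0.2,0.3],1],[[0,0,0.3],[-0.2,0.4,0.5],1],[[0,0,0.3],[0,0.6,0.5],1],[[0,0,0.3],[0.1,0.8,0.5],1],[[0,0,0.3],[0.3,1,0.5],1]]'; python3 -c "
from station import sensors
print(sensors.get_obs()['joints'])"
```

```text
clock: 0.95
tool_pos: [236.7, -306.2, 357.1]
eef_rot: [0.002, 0.941, 0.338, 0.0]
ft_force: [1.3, -0.1, 0.3]
width: 1.002
finger_force: 0.0
[-9.12734438e-01 -1.14538010e-01 -5.95302803e-02  1.62261057e+00
 -5.62008440e-06  1.53971219e+00]
```

Both views put the mug at about (625.5, 257) with its handle at a yaw of 110°. The peg's yaw is about 73° and the knob is at (556, -206). Next I move above the mug.

```bash
python3 -m handwheel '[[[0,0,1],[0.62,0.95,0],1],[[0,0,1],[0.62,0.95,0],1],[[0,0,1],[0.62,0.95,0],1],[[0,0,1],[0.62,0.95,0],1],[[0,0,1],[0.62,0.95,0],1],[[0,0,1],[0.62,0.95,0],1],[[0,0,1],[0.62,0.95,0],1]]' && python3 -m handwheel '[[[0,0,1],[0.62,0.9,0],1],[[0,0,1],[0.62,0.9,0],1],[[0,0,1],[0.62,0.9,0],1],[[0,0,1],[0.62,0.9,0],1],[[0,0,1],[0.62,0.9,0],1],[[0,0,1],[0.62,0.9,0],1],[[0,0,1],[0.62,0.9,0],1]]' && python3 -m handwheel '[[[0,0,1],[0.62,0.88,0],1],[[0,0,1],[0.62,0.88,0],1],[[0,0,1],[0.62,0.88,0],1],[[0,0,1],[0.62,0.88,0],1],[[0,0,1],[0.62,0.88,0],1],[[0,0,1],[0.62,0.88,0],1],[[0,0,1],[0.62,0.88,0],1],[[0,0,1],[0.62,0.88,0],1],[[0,0,1],[0.62,0.88,0],1]]'; python3 -c "
from station import sensors
print(sensors.get_obs()['joints'])"
```

```text
clock: 1.65
tool_pos: [361.4, -116.5, 355.4]
eef_rot: [0.0, 0.642, 0.767, -0.0]
ft_force: [0.8, -0.9, 0.4]
width: 1.004
finger_force: 0.0
clock: 2.35
tool_pos: [485.4, 63.4, 354.9]
eef_rot: [-0.0, 0.173, 0.985, -0.0]
ft_force: [-1.0, -0.7, 0.2]
width: 1.006
finger_force: 0.0
clock: 3.25
tool_pos: [609.0, 238.4, 355.4]
eef_rot: [0.0, -0.337, 0.941, 0.0]
ft_force: [0.7, 0.8, 0.2]
width: 1.0
finger_force: 0.0
[ 3.73065899e-01  4.26623213e-01  5.77802919e-01  1.72193684e+00
  1.57186041e-05 -3.15309105e-01]
```

```bash
python3 -m handwheel '[[[0,0,1],[0.08,0.09,-0.6],1],[[0,0,1],[0.08,0.09,-0.9],1],[[0,0,1],[0.08,0.09,-0.9],1],[[0,0,1],[0.08,0.09,-0.9],1],[[0,0,1],[0.08,0.09,-0.9],1],[[0,0,1],[0.08,0.09,-0.9],1],[[0,0,1],[0.08,0.09,-0.9],1]]' && python3 -m handwheel '[[[0,0,0.177],[0,0,-0.2],1],[[0,0,0.177],[0,0,-0.2],1],[[0,0,0.177],[0,0,-0.2],1]]'
python3 - <<'E'
from h import *
from scipy.spatial.transform import Rotation as R
o=sensors.get_obs(); q=o['eef_rot']; M=R.from_quat(q,scalar_first=True).as_matrix(); print(o['joints'],o['tool_pos'],M.round(3).tolist())
p,d,W,H=look('side','side1')
E
```

```text
clock: 3.95
tool_pos: [624.7, 256.0, 175.1]
eef_rot: [0.0, 0.765, -0.644, -0.0]
ft_force: [0.0, 0.4, 0.7]
width: 0.997
finger_force: 0.0
clock: 4.25
tool_pos: [624.2, 255.8, 134.3]
eef_rot: [0.001, 0.82, -0.573, -0.001]
ft_force: [0.0, 0.7, 0.2]
width: 0.998
finger_force: 0.0
[ 3.88973927e-01  4.33281489e-01  9.89357322e-02  1.23870605e+00
  2.07529645e-05 -1.53268407e+00] [624.16276359 255.82290519 134.29205995] [[0.344, -0.939, -0.002], [-0.939, -0.344, -0.001], [0.0, 0.002, -1.0]]
```

View pics/side1.png

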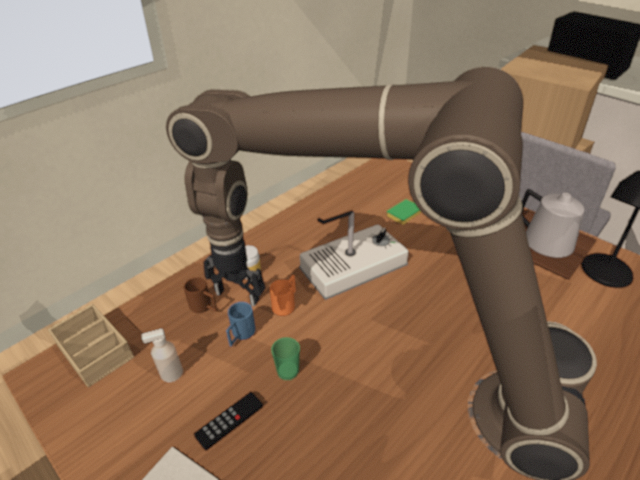

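The gripper is centred above the blue mug at (240,320), with its fingers on either side and clear of the other things. I descend and close.

```bash
python3 -m handwheel '[[[0,0,0],[0.005,0.005,-0.2],1],[[0,0,0],[0.005,0.005,-0.4],1],[[0,0,0],[0.005,0.005,-0.4],1],[[0,0,0],[0.005,0.005,-0.4],1],[[0,0,0],[0.005,0.005,-0.4],-1],[[0,0,0],[0.005,0.005,-0.4],-1],[[0,0,0],[0.005,0.005,-0.4],-1],[[0,0,0],[0.005,0.005,-0.4],-1],[[0,0,0],[0.005,0.005,-0.4],-1],[[0,0,0],[0.005,0.005,-0.4],-1]]' 50 && python3 -m handwheel '[[[0,0,0],[0,0,0],-1],[[0,0,0],[0,0,0],-1],[[0,0,0],[0,0,0.2],-1],[[0,0,0],[0,0,0.4],-1],[[0,0,0],[0,0,0.6],-1],[[0,0,0],[0,0,0.8],-1],[[0,0,0],[0,0,0.9],-1],[[0,0,0],[0,0,0.9],-1]]'
python3 - <<'E'
from h import *
from scipy.spatial.transform import Rotation as R
o=sensors.get_obs(); M=R.from_quat(o['eef_rot'],scalar_first=True).as_matrix(); t=o['tool_pos']; print(o['joints'],t,M.round(3).tolist())
p,d,W,H=look('side','side2'); Rr=p.astype(int)
D=W-t; r=np.hypot(D[...,0],D[...,1]); h=(r<70)&(D[...,2]<40)&(D[...,2]>-90)&(Rr[...,2]>Rr[...,0]*1.1)&(Rr[...,2]>60)
print(h.sum(),np.percentile(D[h][:,2],[1,50,99])); g=D[h&(r>40)]; print(len(g),np.median(np.degrees(np.arctan2(g[:,1],g[:,0]))),g.mean(0),g.min(0),g.max(0))
cv2.imwrite("pics/c2.png",cv2.resize(p[200:380,150:330,::-1],None,fx=3,fy=3))
E
```

```text
clock: 5.3
tool_pos: [627.7, 258.1, 58.9]
eef_rot: [-0.002, 0.82, -0.572, 0.001]
ft_force: [-0.9, -0.4, 5.0]
width: 0.698
finger_force: 54.1
clock: 6.1
tool_pos: [627.4, 258.0, 241.1]
eef_rot: [-0.004, 0.82, -0.572, 0.002]
ft_force: [0.3, -0.3, -0.9]
width: 0.699
finger_force: 54.9
[ 3.90111182e-01  4.21788419e-01  3.15614775e-01  1.45571503e+00
 -1.94459607e-05 -1.53411562e+00] [627.4481347  257.99150393 241.09322769] [[0.346, -0.938, 0.008], [-0.938, -0.346, 0.003], [-0.0, -0.009, -1.0]]
828 [-51.67938137 -10.74028941  20.68206753]
85 111.1958519363794 [-19.31539761  50.14010621 -16.59172045] [-25.78929497  37.01690179 -46.16222036] [-12.27123153  56.47141517  11.38522132]
```

View pics/c2.png

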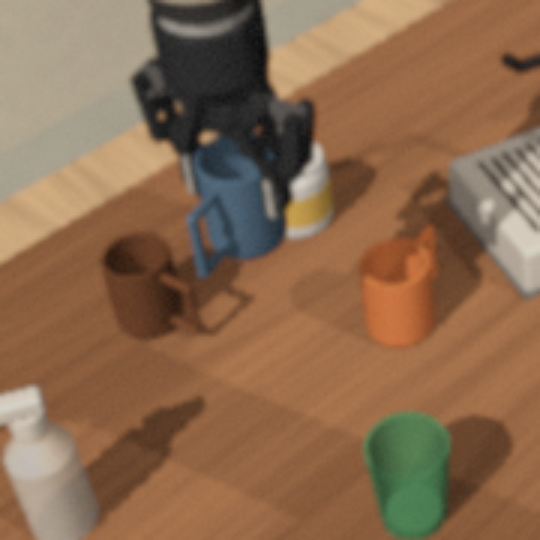

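The mug is held upright with its handle at (205,240) in the crop, and nothing else was disturbed. I carry it to the pre-thread pose beyond the peg tip, with the handle pointing away from the robot.

```bash
python3 -m handwheel '[[[0,0,-1],[-0.1,-0.5,0],-1],[[0,0,-1],[-0.1,-0.5,0],-1],[[0,0,-1],[-0.1,-0.5,0],-1],[[0,0,-1],[-0.1,-0.5,0],-1],[[0,0,-1],[-0.1,-0.5,0],-1],[[0,0,-1],[-0.1,-0.5,0],-1],[[0,0,-1],[-0.1,-0.5,0],-1]]' && python3 -m handwheel '[[[0,0,-1],[-0.09,-0.5,0],-1],[[0,0,-1],[-0.09,-0.5,0],-1],[[0,0,-1],[-0.09,-0.5,0],-1],[[0,0,-1],[-0.09,-0.5,0],-1],[[0,0,-1],[-0.09,-0.5,0],-1],[[0,0,-1],[-0.09,-0.5,0],-1],[[0,0,-1],[-0.09,-0.5,0],-1],[[0,0,-1],[-0.09,-0.5,0],-1]]' &&  python3 -m handwheel '[[[0,0,-0.123],[0,-0.065,-0.11],-1],[[0,0,-0.123],[0,-0.065,-0.11],-1],[[0,0,-0.123],[0,-0.065,-0.11],-1],[[0,0,-0.123],[0,-0.065,-0.11],-1]]'
cat > chk.py <<'E'
from h import *
from scipy.spatial.transform import Rotation as R
u=np.array([.2957,.9553]); s=np.array([.9553,-.2957]); o=np.array([592.9,-87.])
def dry(P): P=np.atleast_2d(P); return np.c_[(P[:,:2]-o)@s,(P[:,:2]-o)@u,P[:,2]]
ob=sensors.get_obs(); M=R.from_quat(ob['eef_rot'],scalar_first=True).as_matrix(); t=ob['tool_pos']
L=t-42*M[:,0]+18*M[:,2]
print('clk',ob['clock'],'q',ob['joints'].round(2),'tcp',t.round(1),'f',ob['ft_force'].round(1),'w',round(ob['width'],3),'tool x',M[:,0].round(3),'z',M[:,2].round(3)); print('loop in dryer (pred)',dry(L).round(1))
E
python3 - <<'E'
from chk import *
for n in ('top','side'):
    p,d,W,H=look(n,n+'3'); Rr=p.astype(int); D=W-t
    b=(Rr[...,2]>Rr[...,0]*1.1)&(Rr[...,2]>60)&(np.linalg.norm(D,axis=2)<95)
    Q=dry(W[b]); c=dry(t)[0]; h=Q[Q[:,0]-c[0]>35]; print(n,len(Q),'handle',len(h),h.mean(0),h.min(0),h.max(0))
    k=(W[...,2]>188)&(W[...,2]<225)&(H[...,2]<90); K=dry(W[k]); K=K[(abs(K[:,0])<15)&(K[:,1]>-10)&(K[:,1]<90)]; print(' peg',len(K),K.mean(0) if len(K) else '', K.min(0),K.max(0))
    cv2.imwrite(f"pics/{n}3c.png",cv2.resize(p[180:310,220:450,::-1] if n=='top' else p[170:350,200:420,::-1],None,fx=3,fy=3))
E
```

```text
clock: 6.85
tool_pos: [605.2, 157.1, 233.2]
eef_rot: [-0.001, -0.422, 0.907, 0.0]
ft_force: [0.2, -0.9, -1.7]
width: 0.7
finger_force: 55.0
clock: 7.65
tool_pos: [587.2, 57.2, 233.5]
eef_rot: [-0.001, 0.085, 0.996, -0.0]
ft_force: [0.0, 0.1, -0.3]
width: 0.697
finger_force: 55.0
clock: 8.05
tool_pos: [588.0, 44.7, 213.8]
eef_rot: [0.0, 0.147, 0.989, 0.0]
ft_force: [1.2, 0.3, -1.6]
width: 0.699
finger_force: 55.0
clk 8.05 q [0.08 0.25 0.02 1.34 0.   0.37] tcp [588.   44.7 213.8] f [ 1.2  0.3 -1.6] w 0.699 tool x [-0.957  0.291 -0.   ] z [ 0.  0. -1.]
loop in dryer (pred) [[ -1.6 124.6 195.8]]<stdin>:5: RuntimeWarning: Mean of empty slice.
  ret = um.true_divide(
Traceback (most recent call last):
ValueError: zero-size array to reduction operation minimum which has no identity
```

```bash
cat > c3.py <<'E'
from chk import *
import sys
for n in ('top','side'):
    p,d,W,H=look(n); Rr=p.astype(int); D=W-t
    b=(Rr[...,2]>Rr[...,0]*1.1)&(Rr[...,2]>50)&(np.linalg.norm(D,axis=2)<95)
    Q=dry(W[b]); c=dry(t)[0]; h=Q[Q[:,0]-c[0]>36]; print(n,len(Q),'handle',len(h)); 
    if len(h): print('  ',h.mean(0).round(1),np.percentile(h,[2,98],axis=0).round(1).tolist())
    k=(W[...,2]>188)&(W[...,2]<225)&(H[...,2]<90); K=dry(W[k]); K=K[(abs(K[:,0])<15)&(K[:,1]>-10)&(K[:,1]<90)]
    if len(K): print(' peg',len(K),K.mean(0).round(1),K.min(0).round(1),K.max(0).round(1))
    cv2.imwrite(f"pics/{n}{sys.argv[1]}.png",cv2.resize(p[180:310,220:450,::-1] if n=='top' else p[170:350,200:420,::-1],None,fx=3,fy=3))
E
python3 c3.py 3
```

```text
clk 8.1 q [0.08 0.25 0.02 1.34 0.   0.37] tcp [588.2  44.7 214.1] f [ 0.6  0.6 -1.6] w 0.698 tool x [-0.956  0.292 -0.001] z [ 0.001  0.    -1.   ]
loop in dryer (pred) [[ -1.4 124.6 196.1]]
top 0 handle 0
 peg 168 [  0.5  31.4 202.1] [ -5.4  -9.9 197.1] [  5.8  72.5 214.6]
side 737 handle 1
   [  4.9 124.1 225.5] [[4.9, 124.1, 225.5], [4.9, 124.1, 225.5]]
 peg 71 [ -3.4  22.8 198.7] [ -9.5  -9.1 190.6] [  3.4  80.7 214.4]
```

View pics/side3.png

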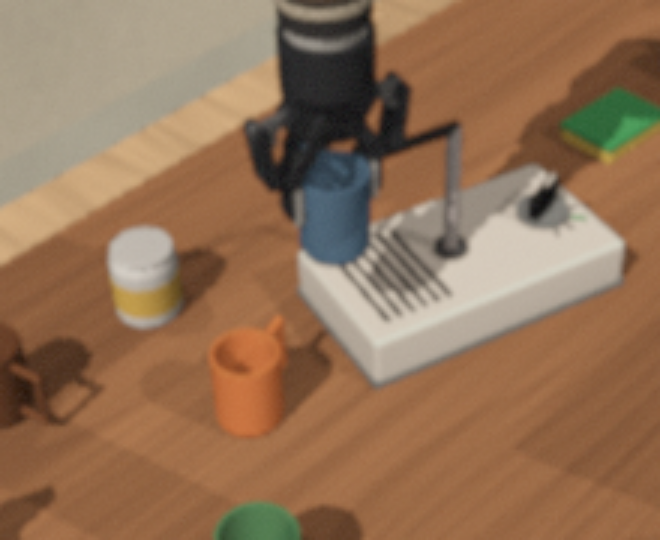

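The mug is upright beside the peg tip, with the handle hidden behind it. The predicted loop is level with the peg and 1.5 mm off sideways. I thread it along the peg in small rows.

```bash
python3 -m handwheel '[[[0,0,0],[0.009,-0.003,0.025],-1],[[0,0,0],[0.009,-0.003,0.025],-1],[[0,0,0],[-0.012,-0.071,0.025],-1],[[0,0,0],[-0.032,-0.136,0.025],-1],[[0,0,0],[-0.052,-0.2,0.025],-1],[[0,0,0],[-0.052,-0.2,0.025],-1]]' && python3 chk.py && python3 -m handwheel '[[[0,0,0],[-0.02,-0.066,0],-1],[[0,0,0],[-0.041,-0.131,0],-1],[[0,0,0],[-0.061,-0.197,0],-1],[[0,0,0],[-0.061,-0.197,0],-1]]' && python3 c3.py 4
```

```text
clock: 8.8
tool_pos: [576.8, 2.3, 218.6]
eef_rot: [-0.0, 0.15, 0.989, -0.0]
ft_force: [0.1, -0.2, -1.1]
width: 0.699
finger_force: 55.0
clk 8.8 q [ 0.    0.23 -0.    1.34 -0.    0.31] tcp [576.8   2.3 218.6] f [ 0.1 -0.2 -1.1] w 0.699 tool x [-0.955  0.297 -0.   ] z [-0. -0. -1.]
loop in dryer (pred) [[2.000e-01 8.050e+01 2.006e+02]]
clock: 9.2
tool_pos: [564.8, -36.9, 218.5]
eef_rot: [-0.0, 0.15, 0.989, -0.0]
ft_force: [-0.1, 0.4, -1.3]
width: 0.695
finger_force: 55.0
clk 9.2 q [-0.06  0.21 -0.03  1.34 -0.    0.24] tcp [564.8 -36.9 218.5] f [-0.1  0.4 -1.3] w 0.695 tool x [-0.955  0.296 -0.   ] z [-0. -0. -1.]
loop in dryer (pred) [[  0.3  39.5 200.5]]
top 0 handle 0
side 694 handle 1
   [ 10.6  43.7 211.2] [[10.6, 43.7, 211.2], [10.6, 43.7, 211.2]]
 peg 19 [ -3.7  70.9 204.3] [-14.8  40.9 195.7] [ 10.6  80.7 213.3]
```

View pics/side4.png

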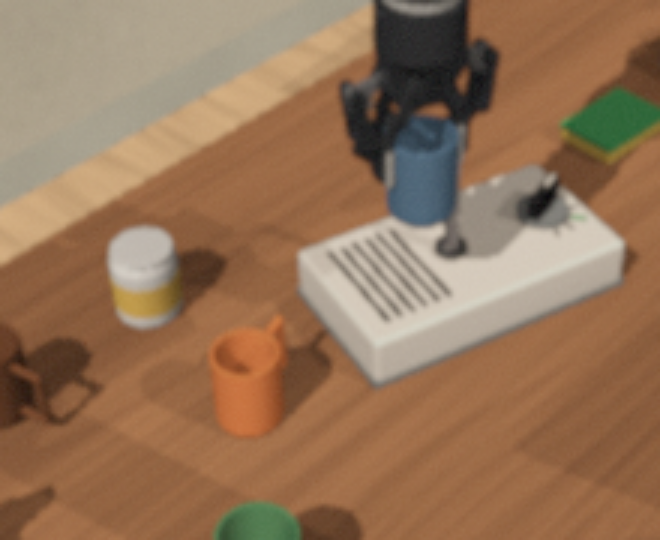

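The mug is now under the column end at (425,170) and threaded at y≈40 mm. There was no contact force. I tilt it 50° about the peg so that the handle goes up.

```bash
python3 -m handwheel '[[[-0.041,-0.133,0],[-0.01,0.003,-0.042],-1],[[-0.082,-0.265,0],[-0.014,0.004,-0.083],-1],[[-0.123,-0.398,0],[-0.014,0.004,-0.125],-1],[[-0.164,-0.531,0],[-0.01,0.003,-0.168],-1],[[-0.205,-0.663,0],[0,0,-0.208],-1],[[-0.246,-0.796,0],[0.017,0.008,-0.248],-1],[[-0.246,-0.796,0],[0.017,0.008,-0.248],-1],[[-0.246,-0.796,0],[0.017,0.008,-0.248],-1]]' && python3 c3.py 5
```

```text
clock: 10.1
tool_pos: [568.3, -32.8, 169.2]
eef_rot: [0.419, 0.134, 0.896, -0.063]
ft_force: [1.0, -0.6, 0.7]
width: 0.7
finger_force: 58.1
clk 10.1 q [ 0.08 -0.28 -0.93  0.07 -0.28  0.25] tcp [568.3 -32.8 169.2] f [ 1.  -0.6  0.7] w 0.7 tool x [-0.613  0.188 -0.767] z [ 0.733 -0.225 -0.641]
loop in dryer (pred) [[  1.2  44.6 189.9]]
top 414 handle 50
   [ 12.9  48.8 186.1] [[-3.2, 43.2, 152.7], [30.7, 62.9, 214.9]]
 peg 189 [  0.4  35.1 203. ] [ -5.4  -9.9 194.7] [ 14.7  80.8 217.3]
side 250 handle 44
   [  4.3  50.9 182.9] [[-3.3, 27.8, 150.4], [21.9, 69.5, 207.6]]
 peg 116 [ -3.2  38.6 199.2] [ -9.3  -9.8 190.9] [ 13.7  81.7 212.7]
```

```bash
python3 -m handwheel '[[[0,0,0],[0,0,0],0.9],[[0,0,0],[0,0,0],0.9],[[0,0,0],[0,0,0],0.9],[[0,0,0],[0,0,0],0.9],[[0,0,0],[-0.055,0.017,0.048],0.9],[[0,0,0],[-0.11,0.034,0.096],0.9],[[0,0,0],[-0.18,0.056,0.16],0.9],[[0,0,0],[-0.27,0.084,0.24],0.9],[[0,0,0],[-0.366,0.112,0.32],0.9],[[0,0,0],[-0.366,0.112,0.32],0.9]]' && python3 c3.py 6
```

```text
clock: 11.2
tool_pos: [495.3, -10.5, 235.8]
eef_rot: [0.42, 0.135, 0.895, -0.063]
ft_force: [-0.2, 0.7, -0.3]
width: 0.949
finger_force: 0.0
clk 11.2 q [ 0.17 -0.5  -0.89  0.36 -0.35  0.31] tcp [495.3 -10.5 235.8] f [-0.2  0.7 -0.3] w 0.949 tool x [-0.612  0.189 -0.768] z [ 0.735 -0.225 -0.64 ]
loop in dryer (pred) [[-75.1  44.3 256.5]]
top 74 handle 74
   [-38.4  46.5 190. ] [[-50.7, 17.9, 174.0], [-31.7, 71.5, 196.6]]
 peg 109 [  1.3  44.6 203.9] [ -5.4  -8.1 195.9] [ 12.   80.3 217.2]
side 88 handle 75
   [-50.3  56.7 178.5] [[-71.5, 25.2, 153.3], [-29.2, 72.7, 198.5]]
 peg 113 [ -3.3  38.  199.2] [ -9.2 -10.  189.4] [ 10.5  80.6 213.2]
```

View pics/side6.png

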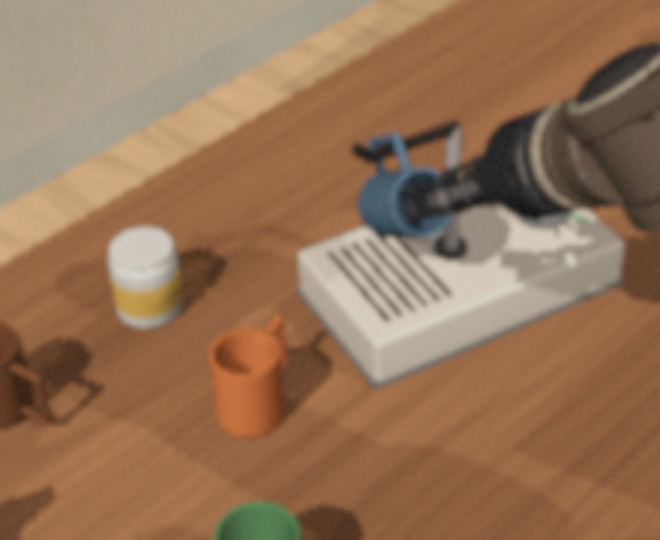

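The mug hangs free with its handle over the peg at (390,150), and the fingers are out of it. Now I level the tool and go above the timer.

```bash
python3 -m handwheel '[[[0.041,0.133,0],[-0.05,-0.1,0.1],0.4],[[0.082,0.265,0],[-0.05,-0.2,0.2],0.1],[[0.123,0.398,0],[0,-0.3,0.25],0.1],[[0.164,0.531,0],[0,-0.4,0.25],0.1],[[0.205,0.663,0],[0,-0.5,0.25],0.1],[[0.246,0.796,0],[0,-0.6,0.25],0.1],[[0.246,0.796,0],[0,-0.7,0.25],0.1],[[0.246,0.796,0],[0,-0.7,0.25],0.1]]' && python3 -m handwheel '[[[0,0,-1],[0.3,-0.28,-0.2],0.1],[[0,0,-1],[0.3,-0.28,-0.4],0.1],[[0,0,-1],[0.3,-0.28,-0.6],0.1],[[0,0,-1],[0.3,-0.28,-0.6],0.1],[[0,0,-1],[0.3,-0.28,-0.6],0.1],[[0,0,-1],[0.3,-0.28,-0.6],0.1],[[0,0,-1],[0.3,-0.28,-0.6],0.1],[[0,0,-1],[0.3,-0.28,-0.6],0.1]]' && python3 c3.py 7
python3 - <<'E'
from chk import *
for n in ('side','top'):
    p,d,W,H=look(n); near=np.hypot(W[...,0]-556,W[...,1]+206.4)<35
    k=near&(W[...,2]>75)&(W[...,2]<98); Q=W[k]
    if len(Q)>20: print(n,len(Q),cv2.minAreaRect(Q[:,:2].astype(np.float32)))
    Rr=p.astype(int); X=dry(W.reshape(-1,3)).reshape(W.shape)
    b=(Rr[...,2]>Rr[...,0]*1.1)&(Rr[...,2]>50)&(abs(X[...,0])<60)&(X[...,1]>-20)&(X[...,1]<110)&(X[...,2]>90)&(X[...,2]<225)
    Q=X[b]; print(n,'mug',len(Q),Q.mean(0).round(1) if len(Q) else '',np.percentile(Q,[2,98],axis=0).round(1).tolist() if len(Q) else '')
E
```

```text
clock: 12.1
tool_pos: [497.4, -154.0, 278.5]
eef_rot: [-0.003, 0.151, 0.989, 0.0]
ft_force: [-0.6, 0.0, 0.7]
width: 0.552
finger_force: 0.0
clock: 12.9
tool_pos: [555.5, -206.5, 162.4]
eef_rot: [0.0, 0.623, 0.782, 0.0]
ft_force: [0.3, -0.1, 0.1]
width: 0.55
finger_force: 0.0
clk 12.9 q [-0.36  0.27 -0.07  1.23  0.    0.99] tcp [ 555.5 -206.5  162.4] f [ 0.3 -0.1  0.1] w 0.55 tool x [-0.223  0.975  0.   ] z [ 0.  0. -1.]
loop in dryer (pred) [[  20.6 -161.6  144.4]]
top 0 handle 0
 peg 76 [  1.9  45.4 204.2] [ -5.3  -8.  194.9] [  6.4  80.2 214.9]
side 14 handle 0
 peg 105 [ -3.9  37.4 199.1] [ -8.9  -9.7 189.8] [  1.8  80.2 210.7]
clk 13.0 q [-0.36  0.27 -0.07  1.23  0.    0.99] tcp [ 555.4 -206.6  162.6] f [-0.9  0.2  0.3] w 0.549 tool x [-0.227  0.974  0.   ] z [ 0.  0. -1.]
loop in dryer (pred) [[  20.8 -161.6  144.6]]
side 73 ((554.7708129882812, -206.98568725585938), (12.2475004196167, 51.444278717041016), 11.634793281555176)
side mug 674 [-10.7  48.2 155.8] [[-43.5, 18.4, 120.1], [30.0, 74.2, 206.9]]
top 35 ((552.8355712890625, -190.61517333984375), (11.735466003417969, 15.204033851623535), 12.833245277404785)
top mug 616 [-1.00e-01  4.89e+01  1.73e+02] [[-35.4, 24.6, 126.5], [40.4, 72.4, 211.1]]
```

```bash
python3 -m handwheel '[[[0,0,-0.015],[0.002,0,-0.18],0.1],[[0,0,-0.015],[0.002,0,-0.358],0.1],[[0,0,-0.015],[0.002,0,-0.358],0.1],[[0,0,-0.015],[0.002,0,-0.358],-1],[[0,0,-0.015],[0.002,0,-0.358],-1],[[0,0,-0.015],[0.002,0,-0.358],-1],[[0,0,-0.015],[0.002,0,-0.358],-1],[[0,0,-0.015],[0.002,0,-0.358],-1],[[0,0,-0.015],[0.002,0,-0.358],-1]]' 40 && python3 chk.py
```

```text
clock: 14.0
tool_pos: [556.9, -207.4, 93.4]
eef_rot: [0.002, 0.629, 0.777, 0.0]
ft_force: [-0.8, 0.2, 6.2]
width: 0.128
finger_force: 42.5
clk 14.0 q [-0.36  0.3  -0.18  1.08 -0.    1.  ] tcp [ 556.9 -207.4   93.4] f [-0.8  0.2  6.2] w 0.128 tool x [-0.208  0.978 -0.002] z [ 0.003 -0.001 -1.   ]
loop in dryer (pred) [[  21.8 -162.4   75.5]]
```

```bash
python3 -m handwheel '[[[0,0,-0.14],[0,0,0.006],-1],[[0,0,-0.28],[0,0,0.006],-1],[[0,0,-0.42],[0,0,0.006],-1],[[0,0,-0.56],[0,0,0.006],-1],[[0,0,-0.7],[0,0,0.006],-1],[[0,0,-0.85],[0,0,0.006],-1],[[0,0,-1],[0,0,0.006],-1],[[0,0,-1],[0,0,0.006],-1]]' && python3 -m handwheel '[[[0,0,-0.13],[0,0,0],-1],[[0,0,-0.13],[0,0,0],-1],[[0,0,-0.13],[0,0,0],-1],[[0,0,-0.13],[0,0,0],0.1],[[0,0,-0.13],[0,0,0],0.1],[[0,0,-0.13],[0,0,0],0.1],[[0,0,-0.13],[0,0,0.2],0.1],[[0,0,-0.13],[0,0,0.4],0.1],[[0,0,-0.13],[0,0,0.6],0.1],[[0,0,-0.13],[0,0,0.8],0.1]]' && python3 -m handwheel '[[[0,0,0],[-0.3,-0.2,0.3],0.1],[[0,0,0],[-0.6,-0.4,0.4],0.1],[[0,0,0],[-0.9,-0.5,0.4],0.1],[[0,0,0],[-0.9,-0.5,0.4],0.1],[[0,0,0],[-0.9,-0.5,0.4],0.1]]'
cat > fin.py <<'E'
from chk import *
for n in ('side','top'):
    p,d,W,H=look(n); D=np.hypot(W[...,0]-556,W[...,1]+206.4)
    k=(D<35)&(W[...,2]>75)&(W[...,2]<98); Q=W[k]
    if len(Q)>20: print(n,len(Q),cv2.minAreaRect(Q[:,:2].astype(np.float32)))
    g=(D<42)&(H[...,0]>45)&(H[...,0]<75)&(H[...,1]>120)&(W[...,2]<66); G=W[g]
    if len(G): a=G.mean(0)[:2]-[556,-206.4]; print(' green',len(G),a,np.degrees(np.arctan2(a[1],a[0])))
    Rr=p.astype(int); X=dry(W.reshape(-1,3)).reshape(W.shape)
    b=(Rr[...,2]>Rr[...,0]*1.1)&(Rr[...,2]>50)&(abs(X[...,0])<60)&(X[...,1]>-20)&(X[...,1]<110)&(X[...,2]>90)&(X[...,2]<225)
    Q=X[b]; print(n,'mug',len(Q),Q.mean(0).round(1) if len(Q) else '',np.percentile(Q,[2,98],axis=0).round(1).tolist() if len(Q) else '')
    if n=='top': cv2.imwrite("pics/fin.png",cv2.resize(p[190:300,305:450,::-1],None,fx=5,fy=5,interpolation=cv2.INTER_CUBIC))
E
python3 fin.py
```

```text
clock: 14.8
tool_pos: [556.8, -207.4, 93.5]
eef_rot: [0.001, 0.934, 0.358, 0.001]
ft_force: [1.6, 0.1, 1.0]
width: 0.128
finger_force: 41.7
clock: 15.8
tool_pos: [555.5, -206.8, 253.7]
eef_rot: [-0.0, 0.956, 0.294, -0.0]
ft_force: [0.7, -1.4, -0.4]
width: 0.548
finger_force: 0.0
clock: 16.3
tool_pos: [373.1, -307.8, 333.7]
eef_rot: [0.001, 0.956, 0.293, 0.0]
ft_force: [1.1, 0.7, 0.3]
width: 0.547
finger_force: 0.0
clk 16.3 q [-0.69  0.06  0.06  1.57 -0.    1.86] tcp [ 373.1 -307.8  333.7] f [1.1 0.7 0.3] w 0.547 tool x [ 0.828  0.561 -0.   ] z [ 0.    -0.001 -1.   ]
loop in dryer (pred) [[-170.9 -308.7  315.7]]
side 96 ((556.3349609375, -206.66880798339844), (45.29981994628906, 17.099218368530273), 37.47836685180664)
side mug 676 [-13.4  46.9 155.2] [[-48.9, 18.3, 118.4], [27.4, 74.3, 207.0]]
top 105 ((557.2076416015625, -206.0161895751953), (44.52852249145508, 13.508406639099121), 37.73200607299805)
 green 7 [-29.16047605 -19.55974632] -146.147783016644
top mug 621 [-12.4  48.6 170.1] [[-48.7, 22.3, 130.5], [33.6, 72.4, 213.6]]
```

View pics/fin.png

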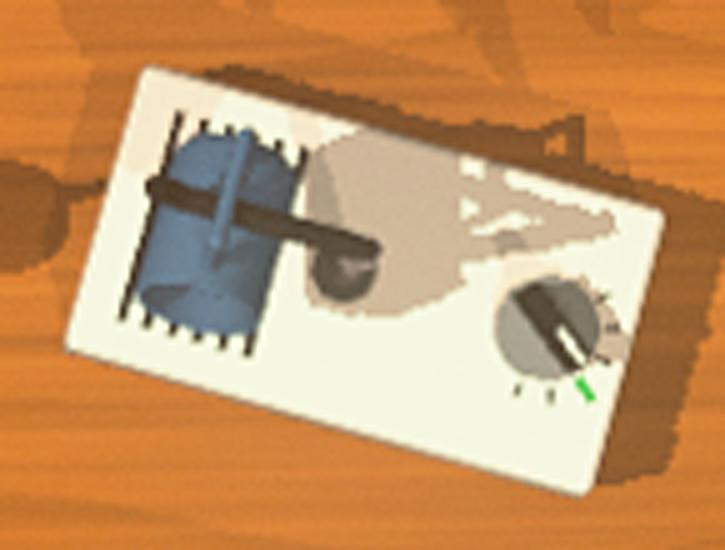

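The mug hangs on the peg by its handle at (230,190). The white pointer line at (570,345) meets the green mark at (585,390), with a measured error of 4° or less against the 8.6° allowed. The arm is clear, so I hand in.

```bash
python3 -m handwheel '[[[0,0,0],[0,0,0],0.1],[[0,0,0],[0,0,0],0.1],[[0,0,0],[0,0,0],0.1],[[0,0,0],[0,0,0],0.1],[[0,0,0],[0,0,0],0.1]]' >/dev/null && python3 fin.py | grep mug && python3 -c "
from station import arm
print(arm.sign_off())"
```

```text
side mug 678 [-13.8  46.9 155.1] [[-49.7, 17.8, 117.9], [27.0, 74.4, 207.4]]
top mug 622 [-12.3  48.5 170. ] [[-48.7, 22.9, 130.0], [33.2, 72.4, 212.7]]
the job is handed in; nothing more can be done
None
```

The blue mug hangs freely by its handle on the peg, the timer points at the 30-minute green mark (within about 4°), and the job was handed in at about 17 s; no verdict was returned.

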